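# Run the quick nut onto the wheel grinder's spindle

## Robot

A 7-joint arm with a two-finger parallel gripper is mounted at the origin on a cart in front of the work surface, level with it; the furniture and walls round the work are solid. World frame = base frame: x ahead of the robot, y to its left, z up, the work surface at z = 0. Lengths are in mm, angles in rad, forces in N, time in s.
With the tool pointing down it reaches from about 425 to 950 mm from the base axis. Payload 16.7 kg.
Tool frame: the origin (TCP) lies midway between the tips of the shut fingers; the grasp point (between the pads) lies robot.grip_depth behind it (robot.grip_depth is the distance from the TCP to the grasp point, in mm); z points along the fingers, y is the line along which they close (so a half turn about z gives the same grasp; the last joint's range is limited). The gripper opens to 94 mm and grips with 3 to 60 N. Pads are 16 mm wide; open, the fingers measure 119 mm over their backs; the gripper's body (75 mm by 177 mm) begins 78 mm behind the grasp point.
Start: joints at [-1.327, 0.426, 0.074, 1.606, -0.034, 1.111, -0.067], TCP at [258.998, 623.293, 205.467] pointing down, gripper open.
Joint ranges: [-2.85, 2.85], [-0.5, 2.14], [-1.23, 1.37], [0.21, 2.46], [-1.02, 4.16], [0.16, 2.05], [-2.73, 2.73]. Speed limits (rad/s): [1.89, 1.89, 2.39, 2.39, 3.01, 3.01, 3.01].

## Interface

Orientations are given as a unit quaternion [w, x, y, z].
In Python, from rig import telemetry, imaging, job_done, robot gives the robot as it stands.
- The arm moves only by the tool jog_arm, never from a script. Its argument "increments" is a list of rows, each a list of 5 numbers: the shift along the world's x, y, z in m, then the turn about the world's z in rad, then the finger opening in m, from 0 to 0.094. In form: [[tx, ty, tz, roll, hand], ...]. A call has 1 to 20 rows; each row is the pose to reach, as a shift and turn from the pose commanded when the call began; what a row does not reach only later rows make up. A row lasts 1/10 s, in which the tool goes at most 50 mm and 8.59 degrees, less where a joint would pass 70% of its speed; a pose out of reach is approached as far as the arm can. A call with a gripper value outside its range is refused whole. The fingers move at their own pace and stop on an object; the grip force is fixed at half the most. Time passes only in rows, so rows that repeat a pose let the fingers close. It gives the time, the measured TCP pose, the force, the opening and the grip force at its end, in the units of the state.
- telemetry.read_state(): the state, without advancing time (a new reading comes with each control period).
- imaging.snapshot(name): name is "side" or "top" or "wrist"; returns (picture, depth): 480x640x3 uint8, red, green, blue; 480x640 float32, mm along the optical axis (not along the pixel's ray), 0 where there is no reading.
- imaging.camera_params(name): a dict with "vfov" (degrees; the focal length in pixels is half the picture's height over the tangent of half this angle, whatever the lens; pixels are square), "cx", "cy" (the principal point, pixels), "rvec" (rotation vector, rad) and "tvec" (3), from world to camera coordinates, as OpenCV has them. Camera axes: x right, y down, z forward; pixel columns grow to the right and rows downward; lengths in mm; the calibration is good to about 2 mm. A picture is of the moment at which its call begins: read the wrist's pose just before it. camera_params takes no time and is no camera call; for the wrist camera it gives the pose at the moment of the call.
- job_done(): hands the job in; it is judged then, once.
The state is a dict: "time": time; "q": joint angles; "joint_velocities": joint speeds; "tau": joint torques, N m; "tcp_pos": TCP position; "ee_rot": TCP orientation; "wrist_force": force on the tool from outside, world axes, zero at the start; "ft_torque": the same for the moment, N m; "opening": finger opening in mm; "grasp_force": force on a finger pad.
Only numpy, scipy, OpenCV 4.12 (cv2) and the standard library are available. Lean on these libraries where they do the work, as an engineer would, in place of code of your own. Each camera call takes 0.05 s, during which the arm holds its last target. There are 200 camera calls.

## Task

The stone wheel of the flat wet grinder has been changed: put its hexagon nut back, flange down over the upright spindle. With the nut resting lightly on the spindle's crown, turn it backward (counter-clockwise from above) until you feel it drop into the thread, then run it on clockwise until it has drawn the sprung clamp plate about 2 mm down, and let go. Never force the nut, and leave the loose things on the bench where they are.

Things in the scene. Friction and masses are not known exactly. Their poses are not given: they have to be found in the camera images.
- nut_mid (a point): The nut: dark steel hexagon 54 mm across flats, 42 mm high, with a round flange (68 mm diameter, 7 mm high) at its foot and a 44 mm through bore. Stands flange down on the bench, any yaw. This point: on its axis, half-way up (21 mm above its underside). z axis up; flats face its x axis and every 60 degrees from it.
- nut: The same nut, origin at the centre of its underside. About 0.25 kg. Three round pins, 4.5 mm diameter, stick into the bore, on its x axis and 120 degrees either side, axes 6 mm above the underside, leaving a 33 mm circle between their tips; they run in the thread. If they catch on top or on the gap side of the teeth (a stiff stop), lift the nut clear, turn it back a little and set it down again.
- seat (a point): Point on the spindle's axis, level with the top of the unloaded clamp plate, where the nut's underside first meets it; it stays put. z up. The 30 mm spindle core rises here with a right-hand thread, 41 mm over its ridges: three starts, 5.0 mm down per rad of clockwise turning, about 1.5 mm axial play. The spindle is held by its gearing and does not turn. The thread locks by friction.
- crown (a point): On the spindle's axis, level with the flat crown where the thread ends, 22 mm above the seat. Three gaps, 28 degrees wide, 120 apart at an unknown clock position, let the pins in. Else the pins rest on the crown (underside 18 mm above the seat) or on a stop tooth 5 mm high, at each gap's counter-clockwise edge, which blocks clockwise turning on the crown. The nut may fall straight into the gaps.
- nose (a point): Tip of the spindle, on its axis, 36 mm above the seat; tapers from 18 mm diameter to the 30 mm core over 7 mm. From the crown, turning counter-clockwise by at most 1.9 rad brings the pins into the gaps: the nut drops to 8 to 11 mm above the seat. From there clockwise it meets the plate after 1.6 to 2.1 rad, takes up the play in 0.3 rad and draws the plate 2 mm down in 0.4 rad more.
- grinder: The grinder, fixed: grey housing about 270 x 215 mm. Origin under the spindle's axis at bench height; the seat is 104 mm up. Its x axis points to the motor cover (121 mm high, from 107 mm off the axis); a bar 113 mm above the bench lies 108 mm off the axis on its -y side. Else nothing within 85 mm of the axis is higher than the seat, save the spindle.
- tin_polish: Bystander: small round tin, 65 mm diameter, 38 mm high; leave it alone
- screwdriver_amber: Bystander: screwdriver with amber handle, 202 mm long, lying on the bench; leave it alone
- wedge_b: Bystander: brown wooden wedge, 75 x 26 x 22 mm, lying on the bench; leave it alone
- clamp_plate: Bright round clamp plate, 82 mm diameter, 3.5 mm thick, at the foot of the spindle on the 174 mm stone wheel; origin at the centre of its underside. The nut's flange lands on it. It floats on a wave spring of 5 N per mm and can be pressed down 5 mm. It does not turn.
Things that resemble listed ones, but are neither listed nor needed, are in the scene too. Of the things shaped like the nut, the dark steel one is meant.

How it is judged:
By the outcome, as a careful person would: the job done as asked, in the order asked, and still so for the second after the job is handed in, with the robot touching nothing.
It also fails if it takes over 59 s, if anything falls off the work surface, if the arm or the gripper's body presses on something with over 40 N, if the wrist force passes 120 N, or if a joint passes its speed limit or range.

## Working session

There is one attempt and no reset: what is moved stays moved. The work goes in short steps, Python scripts to look and compute and a tool call to move; the robot and the scene stay as the last step left them, time stands still between calls to the robot, and variables do not carry over. Pictures are saved under pics/ and viewed, at most 10 in all, crops included, and the job is handed in when it is done.

Besides the shell and the picture viewer there is one more tool, called after ">>>" by a JSON object that holds its "api" and its "payload". jog_arm: Moves the arm, as the interface text tells. Its arguments: {"type":"object","properties":{"increments":{"type":"array"}},"required":["increments"]}

```bash
mkdir -p pics; cat > h.py <<'E'
import numpy as np, cv2
from rig import telemetry, imaging, job_done, robot
def cam(n):
    p=imaging.camera_params(n); f=240/np.tan(np.radians(p["vfov"])/2)
    R=cv2.Rodrigues(np.array(p["rvec"],float))[0]; return f,p["cx"],p["cy"],R,np.array(p["tvec"],float).ravel()
def onz(n,u,v,z,c=None):
    f,cx,cy,R,t=c or cam(n); o=-R.T@t; d=R.T@np.array([(u-cx)/f,(v-cy)/f,1]); return o+d*(z-o[2])/d[2]
def proj(n,P,c=None):
    f,cx,cy,R,t=c or cam(n); q=R@np.asarray(P,float)+t; return f*q[0]/q[2]+cx,f*q[1]/q[2]+cy
def cloud(n,D):
    f,cx,cy,R,t=cam(n); v,u=np.mgrid[0:480,0:640]; q=np.stack([(u-cx)/f*D,(v-cy)/f*D,D],-1)-t; return q@R
def st():
    s=telemetry.read_state(); print({k:np.round(s[k],3).tolist() for k in s if k not in("joint_velocities","tau")}); return s
E
python3 - <<'E'
from h import *
st(); print(robot.__dict__ if hasattr(robot,'__dict__') else robot, robot.grip_depth)
for n in("top","side"):
    p,D=imaging.snapshot(n); np.save(f"{n}.npy",D); cv2.imwrite(f"pics/{n}0.png",p[...,::-1]); f,cx,cy,R,t=cam(n); print(n,f,cx,cy,(-R.T@t).round(), R.round(2).tolist())
E
```

```text
{'time': 0.0, 'q': [-1.327, 0.427, 0.074, 1.607, -0.034, 1.111, -0.067], 'tcp_pos': [258.843, 622.935, 204.815], 'ee_rot': [-0.0, 0.196, 0.981, -0.001], 'wrist_force': [0.414, -1.027, -0.354], 'ft_torque': [-0.002, -0.029, 0.003], 'grasp_force': 0.0, 'opening': 94.251}
{} 18.8
top 605.3824159389326 331.30258629865125 237.52104470347632 [ 316.  105. 1350.] [[0.01, -1.0, -0.01], [-0.99, -0.01, -0.17], [0.17, 0.01, -0.99]]
side 463.16023837596094 320.4186187492497 240.10519482634675 [514. 794. 660.] [[-1.0, -0.01, -0.01], [-0.0, 0.63, -0.78], [0.01, -0.78, -0.63]]
```

View pics/top0.png

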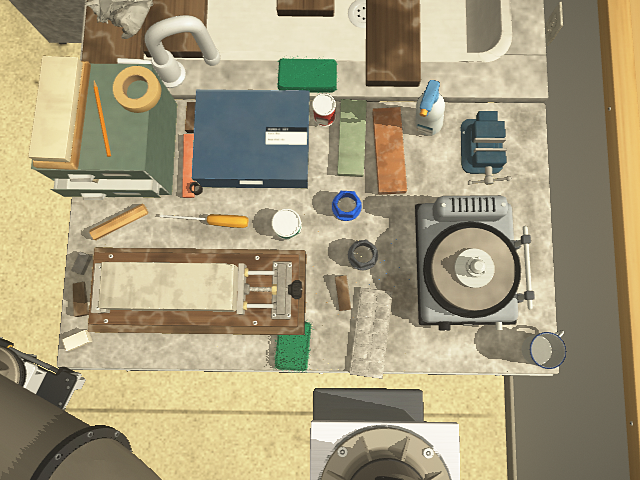

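View pics/side0.png

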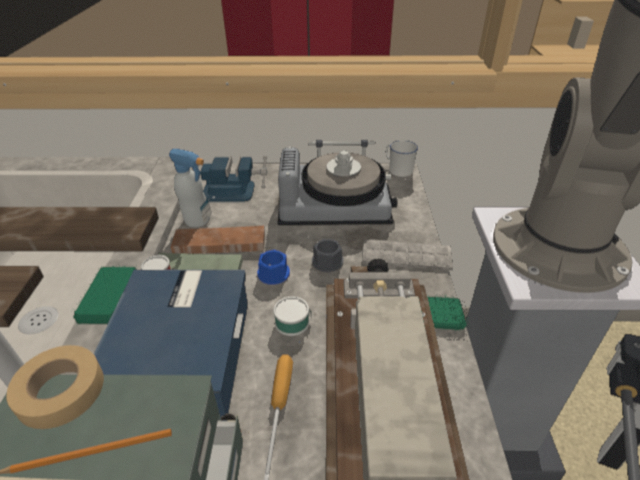

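Candidates shaped like the nut: the dark hexagon with flange at top (363,254) / side (327,255), and a blue one at top (347,205) / side (273,267). The dark steel one fits the description. The spindle is at top (478,266). I'll measure both and confirm with an enlarged crop.

```bash
python3 - <<'E'
from h import *
D=np.load("top.npy"); P=cloud("top",D); img=cv2.imread("pics/top0.png")
def reg(u0,u1,v0,v1,zl,zh):
    m=np.zeros((480,640),bool); m[v0:v1,u0:u1]=1; m&=(P[...,2]>zl)&(P[...,2]<zh)&(D>0); return m
m=reg(335,390,230,280,35,50); q=P[m]; print("nut top depth",m.sum(),q.mean(0),q.min(0),q.max(0))
c=cv2.convexHull(np.argwhere(m)[:,::-1].astype(np.int32)); (u,v),r=cv2.minEnclosingCircle(c); print((u,v),r,onz("top",u,v,42))
# contour/approx
print(cv2.approxPolyDP(c,2,True).reshape(-1,2).tolist())
ch=c.reshape(-1,2); w=np.array([onz("top",a,b,42)[:2] for a,b in ch]); ang=np.radians(np.arange(0,180,2))
cen=w.mean(0)
wd=[np.ptp(w@[np.cos(a),np.sin(a)]) for a in ang]; print("width per dir",[(int(np.degrees(a)),round(x)) for a,x in zip(ang,wd)][::5], "best mod60", np.degrees(np.angle(np.sum(np.array(wd)*np.exp(6j*ang)))+np.pi)/6)
for zl,zh in((118,133),(133,146),(98,110),(110,118)):
    m=reg(440,520,230,300,zl,zh); q=P[m]
    if m.sum(): (u,v),r=cv2.minEnclosingCircle(np.argwhere(m)[:,::-1].astype(np.int32)); print(zl,zh,m.sum(),q.mean(0).round(1),np.median(q,0).round(1),np.ptp(q,0).round(1),(u,v,r),onz("top",u,v,q[:,2].mean()).round(1))
m=reg(410,535,190,330,80,103.0); q=P[m]; print("stone",np.median(q,0),(q.min(0)+q.max(0))/2)
m=reg(410,550,190,330,108,125)
S=cloud("side",np.load("side.npy"))
for b in ((300,355,235,275),(320,370,145,185)):
    q=S[b[2]:b[3],b[0]:b[1]].reshape(-1,3); 
    for zl,zh in((36,48),(135,145),(118,135)):
        k=q[(q[:,2]>zl)&(q[:,2]<zh)]; print(b,zl,len(k),k.mean(0).round(1) if len(k) else '', ((k.min(0)+k.max(0))/2).round(1) if len(k) else '')
a=cv2.resize(img[170:290,310:400],None,fx=4,fy=4,interpolation=2); b=cv2.resize(img[215:335,420:520],None,fx=4,fy=4,interpolation=2)
cv2.imwrite("pics/crop1.png",np.hstack([a,b]))
E
```

```text
nut top depth 220 [511.18620499  47.4980817   41.43620187] [482.4866347   19.0071061   35.34898798] [542.19045565  76.07011219  49.18250928]
(363.0714416503906, 252.5) 13.845096588134766 [511.65347534  47.5780426   42.        ]
[[376, 248], [374, 261], [360, 266], [350, 257], [353, 243], [366, 239]]
width per dir [(0, 60), (10, 57), (20, 55), (29, 58), (40, 60), (50, 60), (59, 59), (70, 57), (80, 54), (90, 57), (100, 59), (110, 60), (119, 59), (130, 57), (140, 54), (150, 58), (160, 61), (170, 61)] best mod60 18.638163659782645
118 133 153 [ 471.4 -176.7  126.1] [ 469.4 -173.5  126.2] [39.8 40.1 14.6] (476.30950927734375, 266.452392578125, 10.319554328918457) [ 472.9 -178.9  126.1]
133 146 156 [ 472.8 -178.4  138.2] [ 472.7 -178.5  138.6] [28.5 28.6 11.5] (477.5, 266.5, 7.905794143676758) [ 471.3 -178.4  138.2]
98 110 1305 [ 473.8 -179.4  102.5] [ 470.9 -176.6  102.6] [145.4 152.2  11.8] (474.0, 267.5, 41.4880485534668) [ 473.7 -179.5  102.5]
110 118 34 [ 468.8 -172.   114.5] [ 469.7 -164.2  115. ] [68.3 67.9  7.7] (474.79730224609375, 268.79730224609375, 17.616918563842773) [ 469.5 -178.3  114.5]
stone [ 472.72179378 -176.08005601   94.77820589] [ 495.39634788 -182.3207092    91.50610902]
(300, 355, 235, 275) 36 230 [511.6  54.4  40.2] [512.5  51.1  40.3]
(300, 355, 235, 275) 135 0  
(300, 355, 235, 275) 118 12 [470.9 215.9 120.6] [470.8 215.8 120.4]
(320, 370, 145, 185) 36 0  
(320, 370, 145, 185) 135 54 [ 473.4 -173.   138.3] [ 473.8 -173.9  138.1]
(320, 370, 145, 185) 118 134 [ 473.7 -165.7  126.1] [ 473.4 -172.8  126.4]
```

View pics/crop1.png

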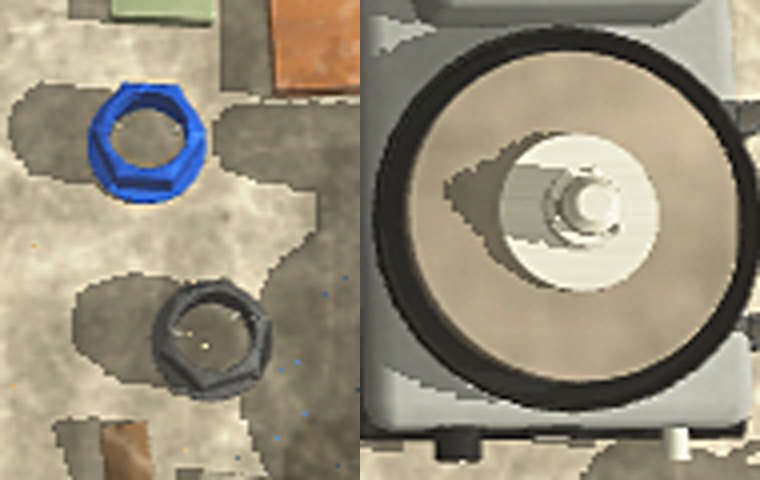

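The crop shows the dark steel hexagon (lower left; top-image 363,254) with its round flange, clearly different from the blue one above it, so it's the nut. It is about (511,48), with flats at about 19° mod 60. The spindle is about (472,-178). A tool y-axis at 19° needs a turn of about -0.845 rad, which suits the last joint's range at the spindle. I'll hover over the nut and refine with the wrist camera.

>>> {"api": "jog_arm", "payload": {"increments": [[0.014,-0.032,0,-0.05,0.094],[0.028,-0.064,0,-0.1,0.094],[0.042,-0.096,0,-0.15,0.094],[0.056,-0.128,0,-0.2,0.094],[0.07,-0.16,0,-0.25,0.094],[0.084,-0.192,0,-0.3,0.094],[0.098,-0.224,0,-0.35,0.094],[0.112,-0.256,0,-0.4,0.094],[0.126,-0.288,0,-0.45,0.094],[0.14,-0.32,0,-0.5,0.094],[0.154,-0.352,0,-0.55,0.094],[0.168,-0.384,0,-0.6,0.094],[0.182,-0.416,0,-0.65,0.094],[0.196,-0.448,0,-0.7,0.094],[0.21,-0.48,0,-0.75,0.094],[0.224,-0.512,0,-0.8,0.094],[0.238,-0.544,0,-0.845,0.094],[0.252,-0.575,0,-0.845,0.094],[0.252,-0.575,0,-0.845,0.094],[0.252,-0.575,0,-0.845,0.094]]}}

```text
time: 2.1
tcp_pos: [510.9, 47.8, 205.2]
ee_rot: [-0.0, 0.581, 0.814, -0.0]
wrist_force: [-0.3, -0.0, -0.1]
opening: 94.0
grasp_force: 0.0
```

```bash
python3 - <<'E'
from h import *
s=st(); c=cam("wrist"); p,D=imaging.snapshot("wrist"); np.save("w1.npy",D); cv2.imwrite("pics/w1.png",p[...,::-1])
print((-c[3].T@c[4]).round(1),c[0]); print(proj("wrist",[511,48,42],c))
np.savez("w1c.npz",K=c[:3],R=c[3],t=c[4])
E
```

```text
{'time': 2.1, 'q': [-0.695, 0.17, 0.538, 1.989, -0.103, 1.009, 0.223], 'tcp_pos': [510.873, 47.812, 205.221], 'ee_rot': [-0.0, 0.581, 0.814, -0.0], 'wrist_force': [-0.347, -0.042, -0.132], 'ft_torque': [0.002, 0.041, 0.049], 'grasp_force': 0.0, 'opening': 94.048}
[487.6 116.1 383.9] 331.32549580022413
(np.float64(320.21549573527426), np.float64(230.31557535930557))
```

View pics/w1.png

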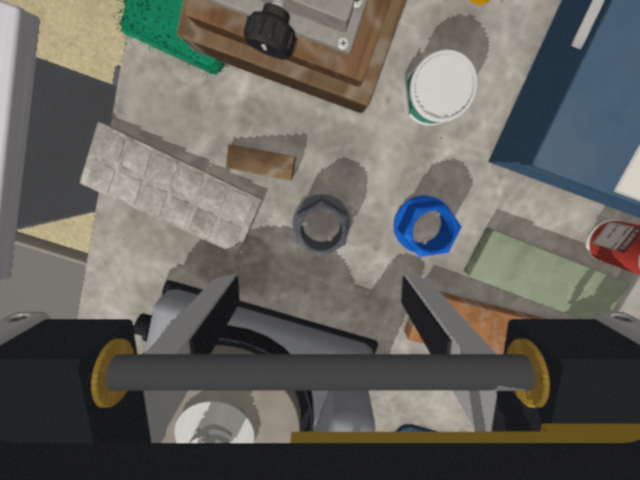

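The wrist view shows the dark nut at (321,223), the blue one at (427,226) roughly along the closing line, and the wedge at (261,162). I'll measure centre, yaw and clearances.

```bash
python3 - <<'E'
from h import *
D=np.load("w1.npy"); P=cloud("wrist",D); img=cv2.imread("pics/w1.png"); s=telemetry.read_state()
def hexa(u0,u1,v0,v1,lab):
    m=np.zeros((480,640),bool); m[v0:v1,u0:u1]=1; m&=(P[...,2]>38)&(P[...,2]<46)
    q=P[m]; h=cv2.convexHull(np.argwhere(m)[:,::-1].astype(np.int32)).reshape(-1,2)
    w=np.array([onz("wrist",a,b,42)[:2] for a,b in h]); a=np.radians(np.arange(0,180,2)); wd=np.array([np.ptp(w@[np.cos(x),np.sin(x)]) for x in a])
    print(lab,m.sum(),"z",np.median(q[:,2]).round(1),"mid",((w.min(0)+w.max(0))/2).round(1),cv2.minEnclosingCircle(w.astype(np.float32)),"w",wd.min().round(1),wd.max().round(1),"flat yaw",(np.degrees(np.angle(np.sum(wd*np.exp(6j*a)))+np.pi)/6).round(1))
    # inner hole rim
    hole=cv2.fillPoly(np.zeros((480,640),np.uint8),[h],1).astype(bool)&~cv2.dilate(m.astype(np.uint8),np.ones((1,1))).astype(bool)
    hm=np.argwhere(hole)[:,::-1]; 
    n,l,stt,cc=cv2.connectedComponentsWithStats(hole.astype(np.uint8)); k=1+np.argmax(stt[1:,4]); (u,v),r=cv2.minEnclosingCircle(np.argwhere(l==k)[:,::-1].astype(np.int32)); print("  bore",u,v,r,onz("wrist",u,v,42).round(1))
hexa(285,360,185,265,"dark"); hexa(385,470,185,265,"blue")
for b in((215,300,140,185),):
    q=P[b[2]:b[3],b[0]:b[1]].reshape(-1,3);k=q[(q[:,2]>15)&(q[:,2]<30)];print("wedge",k.min(0).round(),k.max(0).round())
# spindle by side+top triangulation : nose circle
E
```

```text
dark 874 z 41.0 mid [511.1  49.6] ((511.10955810546875, 49.789459228515625), 30.13524627685547) w 52.7 60.3 flat yaw 17.9
  bore 320.6538391113281 229.5 20.499263763427734 [510.9  49.9  42. ]
blue 900 z 40.9 mid [622.1  87.2] ((622.0828247070312, 87.08642578125), 30.45392608642578) w 53.6 60.9 flat yaw 56.9
  bore 432.0 230.5 21.10104751586914 [622.2  87.1  42. ]
wedge [424.  82.  15.] [463. 111.  23.]
```

Nut centre (511.1, 49.4), top at 41 mm (42 expected), width 53–60 mm (54/62 expected), yaw 18°: consistent. I'll descend so the finger tips stay above the 7 mm flange.

>>> {"api": "jog_arm", "payload": {"increments": [[0,0.001,-0.03,-0.015,0.082],[0,0.001,-0.06,-0.015,0.082],[0,0.001,-0.09,-0.015,0.082],[0,0.001,-0.12,-0.015,0.082],[0,0.001,-0.15,-0.015,0.082],[0,0.001,-0.17,-0.015,0.082],[0,0.001,-0.185,-0.015,0.082],[0,0.001,-0.194,-0.015,0.082],[0,0.001,-0.194,-0.015,0.082],[0,0.001,-0.194,-0.015,0.05],[0,0.001,-0.194,-0.015,0.045],[0,0.001,-0.194,-0.015,0.045],[0,0.001,-0.194,-0.015,0.045],[0,0.001,-0.194,-0.015,0.045],[0,0.001,-0.194,-0.015,0.045],[0,0.001,-0.194,-0.015,0.045]]}}

```text
time: 3.75
tcp_pos: [511.3, 49.5, 12.0]
ee_rot: [0.0, 0.587, 0.81, 0.0]
wrist_force: [-0.9, -0.1, 7.9]
opening: 53.7
grasp_force: 30.0
```

Grasped: opening 53.7 mm across flats. I'll lift and carry past the spindle so the wrist camera sees it clear of the held nut.

>>> {"api": "jog_arm", "payload": {"increments": [[0,0,0.01,0,0.045],[0,0,0.03,0,0.045],[0,0,0.06,0,0.045],[0,0,0.09,0,0.045],[0,0,0.12,0,0.045],[0,0,0.15,0,0.045],[0,0,0.18,0,0.045],[0,-0.02,0.21,0,0.045],[0,-0.05,0.22,0,0.045],[0,-0.08,0.22,0,0.045],[0,-0.11,0.22,0,0.045],[-0.003,-0.14,0.22,0,0.045],[-0.006,-0.17,0.22,0,0.045],[-0.009,-0.2,0.22,0,0.045],[-0.012,-0.23,0.22,0,0.045],[-0.015,-0.26,0.22,0,0.045],[-0.015,-0.285,0.22,0,0.045],[-0.015,-0.295,0.22,0,0.045],[-0.015,-0.295,0.22,0,0.045],[-0.015,-0.295,0.22,0,0.045]]}}

```text
time: 5.75
tcp_pos: [496.0, -244.8, 231.5]
ee_rot: [-0.0, 0.587, 0.81, 0.0]
wrist_force: [0.2, -0.1, -2.3]
opening: 53.7
grasp_force: 30.0
```

```bash
python3 - <<'E'
from h import *
s=st(); c=cam("wrist"); p,D=imaging.snapshot("wrist"); np.save("w2.npy",D); cv2.imwrite("pics/w2.png",p[...,::-1])
print((-c[3].T@c[4]).round(1)); print([np.round(proj("wrist",[472,-178,z],c)) for z in (104,126,140)])
P=cloud("wrist",D)
for zl,zh in((136,145),(121,129),(101,108),(88,98)):
    m=(P[...,2]>zl)&(P[...,2]<zh)&(np.hypot(P[...,0]-472,P[...,1]+178)<(60 if zl>98 else 95)); q=P[m]
    if m.sum()<5: print(zl,m.sum()); continue
    z=np.median(q[:,2]); pts=np.argwhere(m)[:,::-1]; h=cv2.convexHull(pts.astype(np.int32)).reshape(-1,2); w=np.array([onz("wrist",a,b,z)[:2] for a,b in h],np.float32)
    print(zl,zh,m.sum(),"z",z.round(1),"mean",q.mean(0).round(1),"circ",cv2.minEnclosingCircle(w), "ell", cv2.fitEllipse(w)[:2] if len(w)>5 else '')
E
```

```text
{'time': 5.75, 'q': [-0.279, 0.244, 0.742, 1.883, -0.186, 1.084, 0.853], 'tcp_pos': [495.968, -244.751, 231.461], 'ee_rot': [-0.0, 0.587, 0.81, 0.0], 'wrist_force': [0.17, -0.064, -2.305], 'ft_torque': [0.02, 0.012, 0.043], 'grasp_force': 29.999, 'opening': 53.65}
[ 473.6 -176.3  410.1]
[array([318., 161.]), array([318., 161.]), array([318., 161.])]
136 145 715 z 138.9 mean [ 473.3 -178.3  138.7] circ ((473.2139892578125, -178.5841064453125), 12.672870635986328) ell ((473.5061950683594, -178.4406280517578), (23.87265396118164, 24.553787231445312))
121 129 630 z 125.5 mean [ 473.1 -178.   125.5] circ ((473.19476318359375, -178.50193786621094), 20.483224868774414) ell ((473.1646423339844, -178.5067138671875), (40.722957611083984, 40.838619232177734))
101 108 4735 z 103.3 mean [ 472.8 -177.2  103.3] circ ((473.2237243652344, -178.51303100585938), 40.85710144042969) ell ((473.18109130859375, -178.49847412109375), (81.46080017089844, 81.57808685302734))
88 98 20425 z 94.5 mean [ 470.  -168.6   94.4] circ ((473.1977844238281, -178.4641571044922), 86.25581359863281) ell ((473.15167236328125, -178.4113311767578), (172.1850128173828, 172.43394470214844))
```

View pics/w2.png

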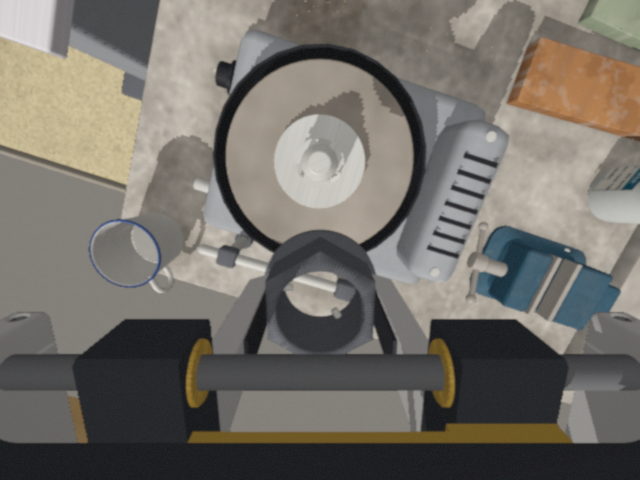

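The wrist view shows the spindle at (318,161) on the bright plate and the held nut at (320,290), with one pin visible at (337,313). The crown, plate and stone circles all agree on an axis of (473.2, -178.5), with radii 20.5/41/86 as specified. Next I'll measure the nut's axis in the same camera, plus the gap and tooth clock angles and the pins.

```bash
python3 - <<'E'
from h import *
D=np.load("w2.npy"); P=cloud("wrist",D)
v,u=np.mgrid[0:480,0:640]
reg=(u>250)&(u<390)&(v>220)&(v<355)
z=P[...,2]; 
hh=np.histogram(z[reg],bins=np.arange(205,275,3)); print(list(zip(hh[1].astype(int),hh[0])))
m=reg&(z>257)&(z<266)&(np.hypot(P[...,0]-496,P[...,1]+245)<33); q=P[m]; zz=np.median(q[:,2]); print("top z",zz,m.sum())
h=cv2.convexHull(np.argwhere(m)[:,::-1].astype(np.int32)).reshape(-1,2); w=np.array([onz("wrist",a,b,zz)[:2] for a,b in h],np.float32); print(cv2.minEnclosingCircle(w))
# inner bore edge: smallest radius points by angle
cen=np.array([496,-244.8]); d=q[:,:2]-cen
for it in range(5):
    d=q[:,:2]-cen; a=np.degrees(np.arctan2(d[:,1],d[:,0]))//10; r=np.hypot(*d.T); e=np.array([q[a==k][np.argmin(r[a==k]),:2] for k in np.unique(a) if (a==k).sum()>2]).astype(np.float32)
    A=np.c_[2*e,np.ones(len(e))]; x=np.linalg.lstsq(A,(e**2).sum(1),rcond=None)[0]; cen=x[:2]; 
print("bore centre",cen,"r",np.sqrt(x[2]+cen@cen),len(e))
# pins: points in bore with r 16-20 and z ~ 225
pz=(z>219)&(z<232); d=P[...,:2]-cen; r=np.hypot(d[...,0],d[...,1]); mm=pz&(r<21.0)&(r>15); print("pin pts",mm.sum(),np.unique((np.degrees(np.arctan2(d[...,1],d[...,0]))[mm]//4*4),return_counts=True), z[mm].mean() if mm.sum() else '', )
for uu,vv in((337,313),(334,311),(339,316)): print(P[vv,uu])
# gaps
c=np.array([473.2,-178.5]); d=P[...,:2]-c; r=np.hypot(d[...,0],d[...,1]); a=np.degrees(np.arctan2(d[...,1],d[...,0]))%360
s=(r>16.5)&(r<20)
for k in range(0,360,6):
    t=s&(a>=k)&(a<k+6)&(z<150); print(k,t.sum(),np.round(np.percentile(z[t],[10,50,90]),1) if t.sum() else '',end='; ')
E
```

```text
[(np.int64(205), np.int64(0)), (np.int64(208), np.int64(0)), (np.int64(211), np.int64(0)), (np.int64(214), np.int64(0)), (np.int64(217), np.int64(67)), (np.int64(220), np.int64(243)), (np.int64(223), np.int64(1071)), (np.int64(226), np.int64(817)), (np.int64(229), np.int64(334)), (np.int64(232), np.int64(332)), (np.int64(235), np.int64(421)), (np.int64(238), np.int64(409)), (np.int64(241), np.int64(461)), (np.int64(244), np.int64(451)), (np.int64(247), np.int64(503)), (np.int64(250), np.int64(540)), (np.int64(253), np.int64(541)), (np.int64(256), np.int64(1074)), (np.int64(259), np.int64(2969)), (np.int64(262), np.int64(187)), (np.int64(265), np.int64(143)), (np.int64(268), np.int64(146)), (np.int64(271), np.int64(142))]
top z 260.3829982134513 4005
((494.73907470703125, -240.9606475830078), 32.539737701416016)
bore centre [ 496.12944565 -245.27251176] r 21.711559166285934 36
pin pts 106 (array([-168., -164., -160., -156.,  -52.,  -48.,  -44.,  -40.,  -36.]), array([12, 18, 10,  5,  2, 18, 19, 19,  3])) 226.350818898047
[ 511.12019758 -257.27591315  227.74593167]
[ 509.16985967 -257.
[... 1004 characters left out ...]
115.6 116.3]; 210 8 [115.4 116.1 117. ]; 216 10 [115.5 116.5 117.6]; 222 9 [116.2 117.1 125.1]; 228 9 [128.8 130.4 130.9]; 234 10 [123.9 127.5 130.4]; 240 9 [124.6 125.4 126.6]; 246 8 [124.8 125.3 126.1]; 252 10 [125.2 126.1 126.4]; 258 9 [125.3 125.7 126.2]; 264 9 [124.9 125.5 126. ]; 270 9 [124.4 125.3 125.7]; 276 10 [124.9 125.2 125.5]; 282 10 [124.9 125.4 126.3]; 288 10 [124.7 125.5 126.6]; 294 10 [124.8 125.4 126.3]; 300 9 [124.5 125.2 126.1]; 306 10 [124.7 125.4 125.8]; 312 9 [124.4 125.5 126.4]; 318 10 [115.1 115.5 125. ]; 324 8 [114.7 115.5 116.3]; 330 10 [115.2 116.5 116.9]; 336 10 [116.2 116.9 117.7]; 342 9 [117.2 117.7 120.5]; 348 11 [125.8 129.5 129.9]; 354 9 [124.3 129.  130.9];
```

The measurements line up:
- **Gaps:** 80–108°, 200–228° and 320–348°, with a tooth on each counter-clockwise edge.
- **Pins:** about 78°, 198° and 318°.
- **Bore axis:** within 0.5 mm of the TCP.

I'll turn 0.2 rad clockwise so the pins land on plain crown, then hover over the nose.

>>> {"api": "jog_arm", "payload": {"increments": [[-0.006,0.018,0,-0.05,0.045],[-0.012,0.036,0,-0.1,0.045],[-0.018,0.054,0,-0.15,0.045],[-0.0229,0.0674,0,-0.2,0.045],[-0.0229,0.0674,-0.02,-0.2,0.045],[-0.0229,0.0674,-0.04,-0.2,0.045],[-0.0229,0.0674,-0.06,-0.2,0.045],[-0.0229,0.0674,-0.07,-0.2,0.045],[-0.0229,0.0674,-0.07,-0.2,0.045],[-0.0229,0.0674,-0.07,-0.2,0.045],[-0.0229,0.0674,-0.07,-0.2,0.045]]}}

```text
time: 6.9
tcp_pos: [473.7, -178.3, 162.3]
ee_rot: [0.0, 0.665, 0.747, 0.0]
wrist_force: [0.1, -0.7, -3.1]
opening: 53.5
grasp_force: 30.0
```

```bash
python3 -c "
from h import *
st(); p,D=imaging.snapshot('wrist'); cv2.imwrite('pics/w3.png',p[...,::-1])"
```

```text
{'time': 6.9, 'q': [-0.397, 0.239, 0.735, 2.057, -0.202, 0.915, 0.565], 'tcp_pos': [473.665, -178.291, 162.339], 'ee_rot': [0.0, 0.665, 0.747, 0.0], 'wrist_force': [0.066, -0.746, -3.058], 'ft_torque': [-0.078, 0.066, 0.013], 'grasp_force': 29.999, 'opening': 53.543}
```

View pics/w3.png

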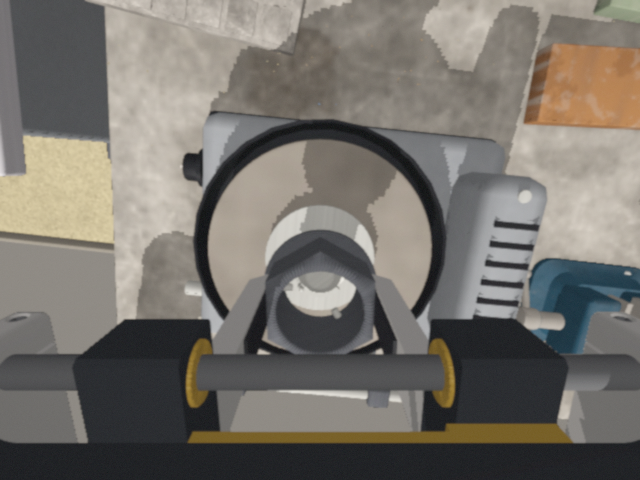

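The view shows the nose tip through the bore at (320,283), nut hovering above it and centred left-right. I'll descend to just above the crown and check the side forces.

>>> {"api": "jog_arm", "payload": {"increments": [[-0.0005,0,-0.004,0,0.045],[-0.0005,0,-0.008,0,0.045],[-0.0005,0,-0.012,0,0.045],[-0.0005,0,-0.015,0,0.045],[-0.0005,0,-0.018,0,0.045],[-0.0005,0,-0.02,0,0.045],[-0.0005,0,-0.022,0,0.045],[-0.0005,0,-0.022,0,0.045],[-0.0005,0,-0.022,0,0.045]]}}

```text
time: 7.85
tcp_pos: [472.6, -178.4, 139.5]
ee_rot: [0.0, 0.665, 0.747, -0.0]
wrist_force: [0.7, -0.1, -2.7]
opening: 53.7
grasp_force: 30.0
```

>>> {"api": "jog_arm", "payload": {"increments": [[0.0004,0,-0.001,0,0.045],[0.0004,0,-0.002,0,0.045],[0.0004,0,-0.003,0,0.045],[0.0004,0,-0.004,0,0.045],[0.0004,0,-0.0045,0,0.045],[0.0004,0,-0.0045,0,0.045],[0.0004,0,-0.0045,0,0.045]]}}

```text
time: 8.55
tcp_pos: [473.0, -178.3, 135.0]
ee_rot: [-0.0, 0.665, 0.747, -0.0]
wrist_force: [-0.2, -0.5, -2.9]
opening: 53.4
grasp_force: 30.0
```

>>> {"api": "jog_arm", "payload": {"increments": [[0,0,-0.0003,0,0.045],[0,0,-0.0006,0,0.045],[0,0,-0.0008,0,0.045],[0,0,-0.0008,0,0.045]]}}

```text
time: 8.95
tcp_pos: [473.0, -178.3, 134.2]
ee_rot: [-0.0, 0.665, 0.747, 0.0]
wrist_force: [0.8, 0.5, -1.3]
opening: 54.2
grasp_force: 30.0
```

>>> {"api": "jog_arm", "payload": {"increments": [[0,0,-0.0002,0,0.045],[0,0,-0.0004,0,0.045],[0,0,-0.0004,0,0.045]]}}

```text
time: 9.25
tcp_pos: [473.1, -178.3, 134.0]
ee_rot: [0.0, 0.665, 0.747, 0.0]
wrist_force: [-1.6, 0.6, 4.4]
opening: 54.0
grasp_force: 30.0
```

The nut rests on the crown at about 7 N. Turning counter-clockwise toward the gap.

>>> {"api": "jog_arm", "payload": {"increments": [[0,0,0,0.05,0.045],[0,0,0,0.1,0.045],[0,0,0,0.15,0.045],[0,0,0,0.2,0.045],[0,0,0,0.25,0.045],[0,0,0,0.3,0.045],[0,0,0,0.3,0.045]]}}

```text
time: 9.95
tcp_pos: [473.0, -178.4, 133.7]
ee_rot: [0.0, 0.545, 0.838, 0.0]
wrist_force: [0.8, 0.7, -2.7]
opening: 53.8
grasp_force: 30.0
```

>>> {"api": "jog_arm", "payload": {"increments": [[0,0,0,0.04,0.045],[0,0,0,0.08,0.045],[0,0,0,0.12,0.045],[0,0,0,0.15,0.045],[0,0,0,0.15,0.045],[0,0,0,0.15,0.045]]}}

```text
time: 10.55
tcp_pos: [472.9, -178.3, 133.7]
ee_rot: [-0.0, 0.482, 0.876, -0.0]
wrist_force: [0.1, 0.2, -3.2]
opening: 53.8
grasp_force: 30.0
```

The contact force vanished: the pins are over the gaps (about 92°, gap centre about 94°). Lowering gently to follow the drop.

>>> {"api": "jog_arm", "payload": {"increments": [[0,0,-0.001,0,0.045],[0,0,-0.002,0,0.045],[0,0,-0.003,0,0.045],[0,0,-0.004,0,0.045],[0,0,-0.005,0,0.045],[0,0,-0.0055,0,0.045],[0,0,-0.006,0,0.045],[0,0,-0.006,0,0.045]]}}

```text
time: 11.35
tcp_pos: [473.0, -178.3, 127.7]
ee_rot: [-0.0, 0.481, 0.877, -0.0]
wrist_force: [-0.1, 0.7, -3.3]
opening: 53.5
grasp_force: 30.0
```

>>> {"api": "jog_arm", "payload": {"increments": [[0,0,-0.0005,0,0.045],[0,0,-0.001,0,0.045],[0,0,-0.0015,0,0.045],[0,0,-0.0015,0,0.045]]}}

```text
time: 11.75
tcp_pos: [473.0, -178.3, 126.2]
ee_rot: [-0.0, 0.481, 0.877, -0.0]
wrist_force: [0.6, 0.2, -2.1]
opening: 53.8
grasp_force: 30.0
```

>>> {"api": "jog_arm", "payload": {"increments": [[0,0,-0.0004,0,0.045],[0,0,-0.0008,0,0.045],[0,0,-0.0008,0,0.045]]}}

```text
time: 12.05
tcp_pos: [473.0, -178.3, 125.4]
ee_rot: [-0.0, 0.481, 0.877, -0.0]
wrist_force: [-0.5, -0.1, -3.1]
opening: 54.0
grasp_force: 30.0
```

>>> {"api": "jog_arm", "payload": {"increments": [[0,0,-0.0003,0,0.045],[0,0,-0.0006,0,0.045],[0,0,-0.0008,0,0.045],[0,0,-0.0008,0,0.045]]}}

```text
time: 12.45
tcp_pos: [473.1, -178.3, 124.8]
ee_rot: [0.0, 0.481, 0.877, 0.0]
wrist_force: [-0.9, -0.2, 1.6]
opening: 53.7
grasp_force: 30.0
```

Touched the thread floor at TCP z ≈ 124.9, which puts the underside about 9 mm above the seat, within the 8–11 mm expected. Running it on clockwise at 5 mm/rad, mid-play.

>>> {"api": "jog_arm", "payload": {"increments": [[0,0,0.0005,0,0.045],[0,0,0.00025,-0.05,0.045],[0,0,0,-0.1,0.045],[0,0,-0.00025,-0.15,0.045],[0,0,-0.0005,-0.2,0.045],[0,0,-0.00075,-0.25,0.045],[0,0,-0.001,-0.3,0.045],[0,0,-0.00125,-0.35,0.045],[0,0,-0.0015,-0.4,0.045],[0,0,-0.0015,-0.4,0.045]]}}

```text
time: 13.45
tcp_pos: [473.0, -178.2, 123.1]
ee_rot: [-0.0, 0.646, 0.763, -0.0]
wrist_force: [-0.1, -0.0, -2.5]
opening: 53.9
grasp_force: 30.0
```

```bash
python3 -c "
from h import *
st()"
```

```text
{'time': 13.45, 'q': [-0.354, 0.301, 0.699, 2.092, -0.26, 0.833, 0.666], 'tcp_pos': [472.958, -178.198, 123.067], 'ee_rot': [-0.0, 0.646, 0.763, -0.0], 'wrist_force': [-0.111, -0.045, -2.495], 'ft_torque': [0.009, 0.06, 0.012], 'grasp_force': 30.0, 'opening': 53.91}
```

Free running. Continuing.

>>> {"api": "jog_arm", "payload": {"increments": [[0,0,-0.00025,-0.05,0.045],[0,0,-0.0005,-0.1,0.045],[0,0,-0.00075,-0.15,0.045],[0,0,-0.001,-0.2,0.045],[0,0,-0.00125,-0.25,0.045],[0,0,-0.0015,-0.3,0.045],[0,0,-0.00175,-0.35,0.045],[0,0,-0.002,-0.4,0.045],[0,0,-0.00225,-0.45,0.045],[0,0,-0.0025,-0.5,0.045],[0,0,-0.00275,-0.55,0.045],[0,0,-0.003,-0.6,0.045],[0,0,-0.00325,-0.65,0.045],[0,0,-0.0035,-0.7,0.045],[0,0,-0.00375,-0.75,0.045],[0,0,-0.004,-0.8,0.045],[0,0,-0.004,-0.8,0.045]]}}

```text
time: 15.15
tcp_pos: [473.0, -178.2, 119.1]
ee_rot: [-0.0, 0.892, 0.452, -0.0]
wrist_force: [-0.6, 0.3, -3.4]
opening: 53.8
grasp_force: 30.0
```

>>> {"api": "jog_arm", "payload": {"increments": [[0,0,-0.00025,-0.05,0.045],[0,0,-0.0005,-0.1,0.045],[0,0,-0.00075,-0.15,0.045],[0,0,-0.001,-0.2,0.045],[0,0,-0.00125,-0.25,0.045],[0,0,-0.0015,-0.3,0.045],[0,0,-0.00175,-0.35,0.045],[0,0,-0.002,-0.4,0.045],[0,0,-0.002,-0.4,0.045]]}}

```text
time: 16.05
tcp_pos: [473.0, -178.2, 117.1]
ee_rot: [-0.0, 0.964, 0.266, -0.0]
wrist_force: [0.5, -0.6, -3.3]
opening: 53.7
grasp_force: 30.0
```

>>> {"api": "jog_arm", "payload": {"increments": [[0,0,-0.00025,-0.05,0.045],[0,0,-0.0005,-0.1,0.045],[0,0,-0.00075,-0.15,0.045],[0,0,-0.001,-0.2,0.045],[0,0,-0.001,-0.2,0.045]]}}

```text
time: 16.55
tcp_pos: [473.0, -178.3, 116.1]
ee_rot: [-0.0, 0.986, 0.169, -0.0]
wrist_force: [0.1, 0.1, -2.6]
opening: 53.7
grasp_force: 30.0
```

>>> {"api": "jog_arm", "payload": {"increments": [[0,0,-0.0002,-0.04,0.045],[0,0,-0.0004,-0.08,0.045],[0,0,-0.0006,-0.12,0.045],[0,0,-0.0006,-0.12,0.045]]}}

```text
time: 16.95
tcp_pos: [473.1, -178.3, 115.6]
ee_rot: [0.0, 0.994, 0.11, -0.0]
wrist_force: [-0.3, 1.0, -1.4]
opening: 53.6
grasp_force: 30.0
```

>>> {"api": "jog_arm", "payload": {"increments": [[0,0,-0.00025,-0.05,0.045],[0,0,-0.0005,-0.1,0.045],[0,0,-0.0005,-0.1,0.045]]}}

```text
time: 17.25
tcp_pos: [473.2, -178.4, 115.2]
ee_rot: [0.0, 0.998, 0.06, 0.0]
wrist_force: [-0.2, 0.3, 0.7]
opening: 53.5
grasp_force: 30.0
```

The plate was met at TCP z ≈ 115.85: spring force is building at 5 N/mm, about 0.65 mm so far. Target is TCP z ≈ 113.85. I'll take up the play first by turning without lowering.

>>> {"api": "jog_arm", "payload": {"increments": [[0,0,0,-0.05,0.045],[0,0,0,-0.1,0.045],[0,0,0,-0.15,0.045],[0,0,0,-0.2,0.045],[0,0,0,-0.2,0.045]]}}

```text
time: 17.75
tcp_pos: [473.2, -178.4, 115.1]
ee_rot: [0.0, 0.999, -0.04, 0.0]
wrist_force: [0.5, 0.3, 0.1]
opening: 53.8
grasp_force: 30.0
```

>>> {"api": "jog_arm", "payload": {"increments": [[0,0,-0.0002,-0.05,0.045],[0,0,-0.0004,-0.1,0.045],[0,0,-0.0007,-0.15,0.045],[0,0,-0.0007,-0.15,0.045]]}}

```text
time: 18.15
tcp_pos: [473.2, -178.4, 114.4]
ee_rot: [0.0, 0.993, -0.115, 0.0]
wrist_force: [1.0, -0.1, 2.3]
opening: 53.7
grasp_force: 30.0
```

>>> {"api": "jog_arm", "payload": {"increments": [[0,0,-0.0001,-0.05,0.045],[0,0,-0.0003,-0.1,0.045],[0,0,-0.0005,-0.14,0.045],[0,0,-0.0005,-0.14,0.045]]}}

```text
time: 18.55
tcp_pos: [473.2, -178.5, 113.9]
ee_rot: [0.0, 0.983, -0.184, 0.0]
wrist_force: [2.8, -1.7, 2.0]
opening: 54.1
grasp_force: 30.0
```

>>> {"api": "jog_arm", "payload": {"increments": [[0,0,0,-0.03,0.045],[0,0,0,-0.06,0.045],[0,0,0,-0.06,0.045]]}}

```text
time: 18.85
tcp_pos: [473.2, -178.3, 113.8]
ee_rot: [0.0, 0.977, -0.215, 0.0]
wrist_force: [5.1, -1.2, -3.7]
opening: 53.7
grasp_force: 30.0
```

```bash
python3 - <<'E'
from h import *
st(); p,D=imaging.snapshot("wrist"); P=cloud("wrist",D); z=P[...,2]; r=np.hypot(P[...,0]-473.2,P[...,1]+178.5)
for a,b in((35,36.5),(36.5,40),(50,80)):
    m=(r>a)&(r<b)&(z>88)&(z<108); print(a,b,m.sum(),np.percentile(z[m],[10,50,90]).round(2) if m.sum() else '')
m=(r>23.5)&(r<26)&(z>138); print(m.sum(),np.median(z[m]))
E
```

```text
{'time': 18.85, 'q': [-0.694, 0.577, 1.242, 2.113, -0.689, 0.948, -1.067], 'tcp_pos': [473.242, -178.279, 113.82], 'ee_rot': [0.0, 0.977, -0.215, 0.0], 'wrist_force': [5.135, -1.16, -3.725], 'ft_torque': [-0.207, -1.085, 0.063], 'grasp_force': 29.999, 'opening': 53.659}
35 36.5 425 [100.5  101.29 102.04]
36.5 40 1091 [100.43 101.24 102.02]
50 80 20812 [93.65 94.45 95.26]
6311 244.4856489128103
```

The plate now reads 101.26 mm against 103.3 unloaded (stone unchanged): drawn 2.0 mm, and the thread is carrying the load. Letting go and rising straight up.

>>> {"api": "jog_arm", "payload": {"increments": [[0,0,0,0,0.06],[0,0,0,0,0.07],[0,0,0,0,0.084],[0,0,0,0,0.084],[0,0,0,0,0.084],[0,0,0,0,0.084],[0,0,0.01,0,0.084],[0,0,0.025,0,0.084],[0,0,0.05,0,0.084],[0,0,0.075,0,0.084],[0,0,0.1,0,0.084],[0,0,0.12,0,0.084],[0,0,0.12,0,0.084],[0,0,0.12,0,0.084]]}}

```text
time: 20.3
tcp_pos: [473.2, -178.1, 234.6]
ee_rot: [-0.001, 0.977, -0.214, 0.001]
wrist_force: [-0.3, -0.2, 0.8]
opening: 84.0
grasp_force: 0.0
```

```bash
python3 - <<'E'
from h import *
st(); p,D=imaging.snapshot("wrist"); cv2.imwrite('pics/w4.png',p[...,::-1]); P=cloud("wrist",D); z=P[...,2]; r=np.hypot(P[...,0]-473.2,P[...,1]+178.5)
for a,b,l,h in((36.5,40,88,108),(50,80,88,108),(23.5,26,130,160),(29,33,104,125)):
    m=(r>a)&(r<b)&(z>l)&(z<h); print(a,b,m.sum(),np.median(z[m]).round(2) if m.sum() else '')
E
```

```text
{'time': 20.3, 'q': [-0.868, 0.323, 1.358, 1.99, -0.357, 1.106, -1.359], 'tcp_pos': [473.21, -178.137, 234.551], 'ee_rot': [-0.001, 0.977, -0.214, 0.001], 'wrist_force': [-0.266, -0.18, 0.752], 'ft_torque': [0.015, 0.176, -0.065], 'grasp_force': 0.0, 'opening': 83.998}
36.5 40 651 100.55
50 80 12358 93.87
23.5 26 548 142.4
29 33 474 107.41
```

View pics/w4.png

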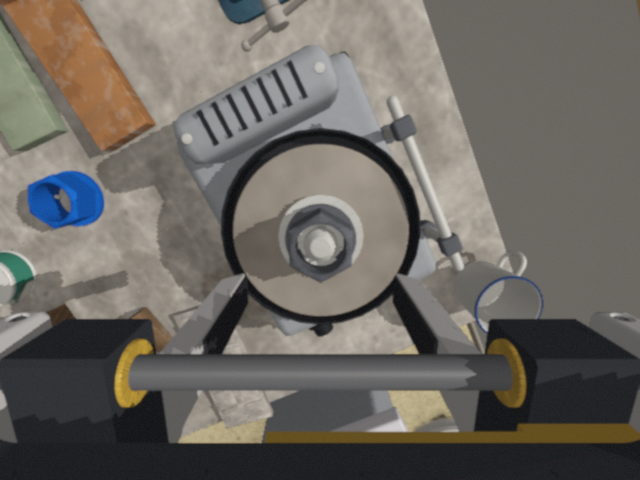

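The view shows the nut seated on the plate at (320,243) with the nose in its bore and the gripper clear. The plate is 6.7 mm above the stone against 8.8 mm before, so 2.1 mm down. The flange top is 6.9 mm above the plate, so the nut is in full contact.

```bash
python3 -c "
from rig import job_done; print(job_done())"
```

```text
the job is handed in; nothing more can be done
None
```

The job is handed in at about 20 s: the dark nut is on the spindle thread, the clamp plate measures about 2.1 mm down, and the nut is released with the gripper clear; the force stayed within a few newtons at every reading.

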